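# Clamp a heat sink in the cam-lock holding fixture

### The job

Clamp the black heat sink in the blue-jawed holding fixture, ready for a transistor to be fitted: set it down flat on the fixture's bed, fins up, between the jaws and near the middle of their width, with its fins running from jaw to jaw, and let go. Slide the jaw with the black post up until the heat sink is snug between both jaws, then swing the red cam lever all the way round to lock the jaw. Leave the solder spool and the relay alone.

Things in the scene. Friction and masses are not known exactly. Their poses are not given: they have to be found in the camera images.
- heatsink: black finned heat sink, a block 60 x 50 x 26 mm (x, y, z), about 90 g, fins up; origin at the centre of its underside, x along the fins (60 mm), so it is grasped across the two outer fins, 50 mm apart along y
- fixture: fixture fixed to the bench. Origin under its middle, on the bench top. Aluminium bed 84 mm (x) by 200 mm (y, -112 to +88), top 12 mm up. Fixed blue jaw at the +y end: face at y = +62 mm, 66 mm wide in x about x = 0, top 37 mm up. The sliding jaw is alike and moves along y. At the -y end: housing (31 mm high), cam lever, and a draw bar that sticks out to y = -180 mm at most, under 25 mm up
- jaw (a joint): travel of the sliding jaw along the fixture's +y, towards the fixed jaw: 0 to 0.075 m. The opening between the jaws is 0.110 m minus this value, so 0.050 closes it on the 60 mm length of the heat sink. It slides with about 2 N and stays where it is left; locked by the cam it holds against more than 30 N
- jaw_post (a point): on the axis of the upright black round post on top of the sliding jaw, at a good height to grip, 60 mm above the bench; the post is 15 to 17 mm in diameter and stands from 37 mm (top of the jaw) to 70 mm above the bench. The jaw's clamping face lies 10 mm from this axis towards the fixture's +y, its back 10 mm towards -y
- cam_lever (a joint): angle of the red cam lever, 0 to 1.6 rad, anticlockwise seen from above. At 0 it points along the fixture's -x: jaw free. At 1.6, its end stop, it points along the fixture's -y: jaw locked. The cam bites from about 0.8; past that the knob needs up to about 8 N. Turning it does not move the jaw. The lever stays where it is left
- lever_knob (a point): on the axis of the upright red round knob at the end of the cam lever, at a good height to grip, 60 mm above the bench; the knob is 16 to 17 mm in diameter, its top 74 mm above the bench; the lever's bar, top 36 mm above the bench, runs from it to the pivot, 65 mm away
- lever_pivot (a point): on the vertical axis about which the cam lever turns, 60 mm above the bench, level with lever_knob (the hub below it is only 39 mm high)
- solder_spool: bystander: grey reel of solder with black flanges, 62 mm in diameter, 32 mm high, origin at the centre of its underside
- relay: bystander: relay with clear cover, 22 x 28 x 36 mm, origin at the centre of its underside
Mind the look-alikes: they are no part of the job. Leave any green or turquoise look-alike of the heatsink alone.

How it is judged (in metres and radians):
On the way, in this order (a step that is already met when the one before it is completed fails the run):
1. the heat sink lies flat on the bed between the jaws, fins from jaw to jaw, and has been let go (z of heatsink in the frame of fixture between 0.01 and 0.0145 m and x of heatsink in the frame of fixture between -0.018 and 0.018 m and y of heatsink in the frame of fixture between -0.022 and 0.036 m and angle between heatsink's own z axis and vertical below 0.08 rad and angle between the x axis of heatsink and the y axis of fixture, either way round below 0.35 rad and contact force between the fingers and heatsink below 0.1 N), for 0.2 s.
2. the jaw has been slid up snug (within 2 mm) while the cam lever is still free (value of joint jaw above 0.048 m and value of joint cam_lever below 0.75 rad and y of heatsink in the frame of fixture above 0.026 m), for 0.2 s.
At the end, for the whole second after the job is handed in: Heat sink flat on the bed, fins along the sliding direction (within 0.08 rad), its middle within 18 mm of the middle of the jaw width, at rest; jaws closed on its 60 mm length with under 2 mm of play; cam lever at 1.4 rad or more (value of joint cam_lever above 1.4 rad and value of joint jaw between 0.048 and 0.0535 m and z of heatsink in the frame of fixture between 0.01 and 0.0145 m and x of heatsink in the frame of fixture between -0.018 and 0.018 m and y of heatsink in the frame of fixture between 0.028 and 0.036 m and angle between heatsink's own z axis and vertical below 0.08 rad and angle between the x axis of heatsink and the y axis of fixture, either way round below 0.08 rad and linear speed of heatsink below 0.01 m/s); the robot touches nothing.
It fails at once if the solder spool is moved more than 20 mm or tipped (distance of solder_spool from where it was at the start of the episode above 0.02 m or angle between solder_spool's own z axis and vertical above 0.5 rad).
It fails at once if the relay is moved more than 20 mm or tipped (distance of relay from where it was at the start of the episode above 0.02 m or angle between relay's own z axis and vertical above 0.5 rad).
It also fails if it takes over 56 s, if anything falls off the work surface, if the arm or the gripper's body presses on something with over 40 N, if the wrist force passes 120 N, or if a joint passes its speed limit or range.

### The arm

A 6-joint arm with a two-finger parallel gripper is mounted at the origin on a cart in front of the work surface, level with it; the furniture and walls round the work are solid. World frame = base frame: x ahead of the robot, y to its left, z up, the work surface at z = 0. Lengths are in m, angles in degrees, forces in N, time in s.
With the tool pointing down it reaches from about 0.375 to 0.9 m from the base axis. Payload 3.1 kg.
Tool frame: the origin (TCP) lies midway between the tips of the shut fingers; the grasp point (between the pads) lies 19 mm behind it; z points along the fingers, y is the line along which they close (so a half turn about z gives the same grasp; the last joint's range is limited). The gripper opens to 85 mm and grips with 20 to 120 N. Pads are 22 mm wide; open, the fingers measure 114 mm over their backs; the gripper's body (76 mm by 85 mm) begins 54 mm behind the grasp point. The pads swing forward as they close: fully open they stand 13 mm farther back than shut.
Start: joints at [-76.862, 30.224, 82.088, -0, 67.689, -10.227], TCP at [0.248, -0.574, 0.231] pointing down, gripper open.
Joint ranges: [-176.69, 176.69], [-43.24, 126.21], [12.49, 139.97], [-82, 262], [0, 151.66], [-163.58, 163.58]. Speed limits (degrees/s): [159.86, 159.86, 180, 180, 180, 180].

### API

Orientations are given as [roll, pitch, yaw] about the fixed x, y, z axes, in that order (R = Rz(yaw) Ry(pitch) Rx(roll)).
In Python, from cell import robot gives the robot as it stands.
- The arm moves only by the tool jog_arm, never from a script. Its argument "motion" is one flat list of numbers, 7 for each row, row after row: the shift along the tool's x, y, z in cm, then the turn, a rotation vector about the tool's x, y, z in rad, then the finger opening in cm, from 0 to 8.54. In form: [tx, ty, tz, wx, wy, wz, gripper, tx, ty, tz, wx, wy, wz, gripper, ...]. A call has 1 to 12 rows; each row shifts and turns the commanded pose from where the row before left it, along the tool's axes as they then stand; what a row does not reach is not made up. A row lasts 1/10 s, in which the tool goes at most 50 mm and 8.59 degrees, less where a joint would pass 70% of its speed; a pose out of reach is approached as far as the arm can. A call is refused whole if a number of a shift passes 5 or a number of a turn 0.15, either way. A call with a gripper value outside its range is refused whole. The fingers move at their own pace and stop on an object; "squeeze" is the grip in N (left out, the last holds). Time passes only in rows, so rows that do not move let the fingers close. It gives the time, the measured TCP pose, the force, the opening and the grip force at its end, in the units of the state.
- robot.state(): the state, without advancing time (a new reading comes with each control period).
- robot.get_image(name): name is "side" or "top" or "wrist"; returns the picture (420x560x3 uint8, blue, green, red); there is no depth.
- robot.get_calibration(name): a dict with "intrinsics" (3x3 intrinsics, pixels), "k1" (the pictures are not rectified: a ray, as slopes to the right and down, at radius r is drawn at 1 + k1 r^2 times it, then the intrinsics apply), "extrinsics" (4x4, takes a point from camera to world coordinates). Camera axes: x right, y down, z forward; pixel columns grow to the right and rows downward; lengths in m; the calibration is good to about 2 mm. A picture is of the moment at which its call begins: read the wrist's pose just before it. get_calibration takes no time and is no camera call; for the wrist camera it gives the pose at the moment of the call.
- robot.close_job(): hands the job in; it is judged then, once.
Trained networks look in the newest picture that a camera, given by its name, has taken for a name from the list of things; names that differ only in an ending like _2 or _b are one class to them, and where a whole thing is asked for, a point or a joint stands for the part that bears it (a point fixed in the world has none). Each returns a list of dicts, best first, with "conf" (0 to 1); they miss things now and then, are a little off and sometimes report something else, mostly with a low value. They report only what shows in the picture. A call takes as long as a camera call. They do not tell look-alikes from the thing itself.
- robot.spot_in(camera, query): "point" ([column, row] in pixels, amid what is visible of it).
- robot.tip_of(camera, query): "point" ([column, row] in pixels: a listed point, or the origin of a listed thing).
The state is a dict: "time_s": time; "joint_positions": joint angles; "dq": joint speeds; "joint_torque": joint torques, N m; "position": TCP position; "tool_rot": TCP orientation; "force": force on the tool from outside, world axes, zero at the start; "ft_torque": the same for the moment, N m; "gripper_width": opening from 0.0 (shut) to 1.0 (fully open); "grip_force": force on a finger pad.
Only numpy, scipy, OpenCV 4.12 (cv2) and the standard library are available. Lean on these libraries where they do the work, as an engineer would, in place of code of your own. Each camera call takes 0.05 s, during which the arm holds its last target. There are 200 camera calls.

## Working session

There is one attempt and no reset: what is moved stays moved. The work goes in short steps, Python scripts to look and compute and a tool call to move; the robot and the scene stay as the last step left them, time stands still between calls to the robot, and variables do not carry over. Pictures are saved under pics/ and viewed, at most 12 in all, crops included, and the job is handed in when it is done.

Besides the shell and the picture viewer there is one more tool, called as name(argument=value, ...) on one line, values as JSON. jog_arm: Moves the arm, as the interface text tells. Its arguments: {"type":"object","properties":{"motion":{"type":"array","items":{"type":"number"}},"squeeze":{"type":"number"}},"required":["motion"]}

```bash
mkdir -p pics; cat > h.py <<'E'
import numpy as np, cv2
from cell import robot
from scipy.spatial.transform import Rotation as R
def ray(cam,p):
    c=robot.get_calibration(cam);K=np.array(c['intrinsics']);T=np.array(c['extrinsics'])
    d=np.array([(p[0]-K[0,2])/K[0,0],(p[1]-K[1,2])/K[1,1]])
    u=d.copy()
    for _ in range(20): u=d/(1+c['k1']*(u@u))
    v=T[:3,:3]@np.array([u[0],u[1],1]); return T[:3,3],v
def atz(cam,p,z):
    o,v=ray(cam,p); return o+v*(z-o[2])/v[2]
def proj(cam,X):
    c=robot.get_calibration(cam);K=np.array(c['intrinsics']);T=np.array(c['extrinsics'])
    q=T[:3,:3].T@(np.array(X)-T[:3,3]);u=q[:2]/q[2];u=u*(1+c['k1']*(u@u))
    return K[:2,:2]@u+K[:2,2]
E
python3 - <<'E'
from h import *
for c in ('top','side'):
    cv2.imwrite(f'pics/{c}0.png',robot.get_image(c))
    print(c,np.array(robot.get_calibration(c)['extrinsics'])[:3,3])
    for q,z in (('heatsink',0),('fixture',0),('jaw_post',.06),('lever_knob',.06),('lever_pivot',.06),('solder_spool',0),('relay',0)):
        for d in robot.tip_of(c,q)[:3]: print(q,round(d['conf'],2),np.round(d['point']),np.round(atz(c,d['point'],z),3))
s=robot.state();print(s['time_s'],s['tool_rot'],s['position'])
E
```

```text
top [0.38495245 0.05396544 0.91152641]
heatsink 0.77 [282. 238.] [0.474 0.004 0.   ]
heatsink 0.74 [334. 250.] [ 0.443 -0.118  0.   ]
heatsink 0.55 [230. 259.] [0.428 0.125 0.   ]
fixture 0.81 [348. 194.] [ 0.577 -0.157  0.   ]
jaw_post 0.7 [374. 193.] [ 0.565 -0.201  0.06 ]
lever_knob 0.65 [406. 226.] [ 0.49  -0.268  0.06 ]
lever_pivot 0.93 [399. 198.] [ 0.553 -0.258  0.06 ]
solder_spool 0.76 [181. 225.] [0.51  0.239 0.   ]
relay 0.64 [148. 265.] [0.418 0.315 0.   ]
side [ 0.57437557 -1.14168284  0.61329292]
heatsink 0.86 [266. 232.] [ 0.47  -0.016  0.   ]
heatsink 0.74 [251. 251.] [ 0.438 -0.113  0.   ]
heatsink 0.73 [252. 212.] [0.42  0.108 0.   ]
fixture 0.87 [306. 258.] [ 0.576 -0.144  0.   ]
fixture 0.26 [252. 210.] [0.416 0.116 0.   ]
jaw_post 0.47 [292. 257.] [ 0.545 -0.238  0.06 ]
lever_knob 0.64 [262. 267.] [ 0.483 -0.282  0.06 ]
lever_pivot 0.72 [291. 259.] [ 0.542 -0.247  0.06 ]
solder_spool 0.55 [281. 195.] [0.499 0.229 0.   ]
relay 0.66 [261. 184.] [0.428 0.318 0.   ]
0.8 [ 1.79994944e+02 -5.56478441e-04  2.33625070e+01] [ 0.24787486 -0.57372599  0.23136795]
```

```bash
python3 - <<'E'
import cv2
a=cv2.imread('pics/top0.png')[130:320,110:450];b=cv2.imread('pics/side0.png')[140:330,200:400]
cv2.imwrite('pics/t1.png',cv2.resize(a,(800,447),interpolation=cv2.INTER_CUBIC));cv2.imwrite('pics/s1.png',cv2.resize(b,(600,570),interpolation=cv2.INTER_CUBIC))
E
```

```text
(no output)
```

View pics/t1.png

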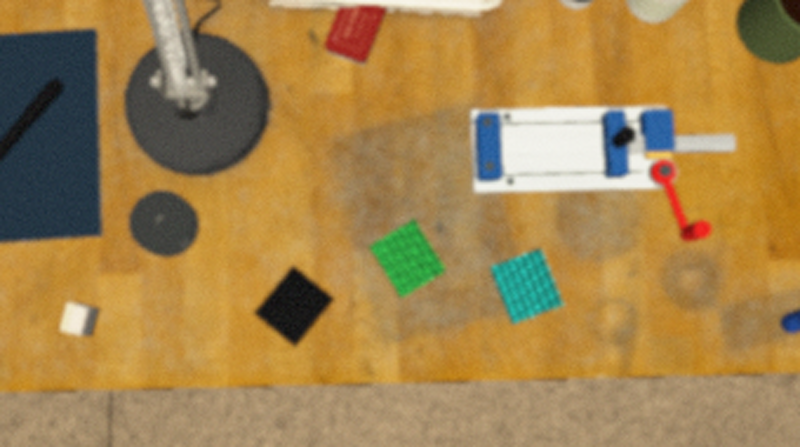

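View pics/s1.png

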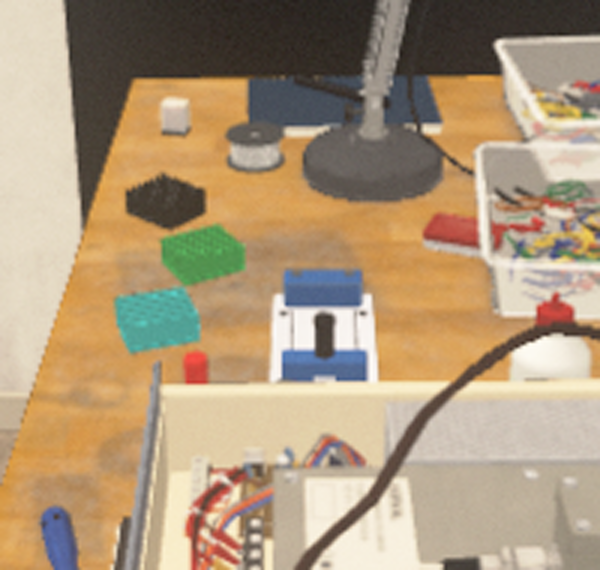

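The crops show the black heat sink at top-image (235,260), turned by about 45°. The fixture is at (348,194) and its fixed jaw points to world +y. The lever is near its free position. The green and turquoise copies lie between the two.

```bash
python3 - <<'E'
from h import *
s=robot.state()
Rt=R.from_euler('xyz',s['tool_rot'],degrees=True).as_matrix()
T=np.array(robot.get_calibration('wrist')['extrinsics'])
print('cam in tool',Rt.T@(T[:3,3]-s['position']),'\n',Rt.T@T[:3,:3],robot.get_calibration('wrist')['intrinsics'])
f=lambda p,z:np.round(atz('top',[110+p[0]*.425,130+p[1]*.425],z),4)
print('bed',[f(p,.012) for p in((473,109),(672,106),(473,192),(648,190))])
print('hs top corners',[f(p,.026) for p in((294,267),(332,299),(294,344),(257,312))])
print('bar',[f(p,.02) for p in ((736,142),)], 'jaw',[f(p,.037) for p in ((476,112),(500,112),(476,181),(500,181),(606,110),(606,176))])
E
```

```text
cam in tool [ 0.08083487  0.00039012 -0.14212344] 
 [[-1.11400568e-03 -9.49800088e-01 -3.12855482e-01]
 [ 9.99999326e-01 -9.55587419e-04 -6.59690915e-04]
 [ 3.27613727e-04 -3.12856006e-01  9.49800512e-01]] [[354.85418474   0.         281.94677418]
 [  0.         354.85418474 196.81402112]
 [  0.           0.           1.        ]]
bed [array([ 0.6186, -0.0679,  0.012 ]), array([ 0.6189, -0.2714,  0.012 ]), array([ 0.5337, -0.0647,  0.012 ]), array([ 0.5327, -0.2408,  0.012 ])]
hs top corners [array([0.4614, 0.1125, 0.026 ]), array([0.43  , 0.0765, 0.026 ]), array([0.3883, 0.1131, 0.026 ]), array([0.4192, 0.148 , 0.026 ])]
bar [array([ 0.5787, -0.3311,  0.02  ])] jaw [array([ 0.609 , -0.0673,  0.037 ]), array([ 0.6087, -0.091 ,  0.037 ]), array([ 0.5403, -0.0647,  0.037 ]), array([ 0.5399, -0.088 ,  0.037 ]), array([ 0.6092, -0.1961,  0.037 ]), array([ 0.5431, -0.1921,  0.037 ])]
```

View pics/top0.png

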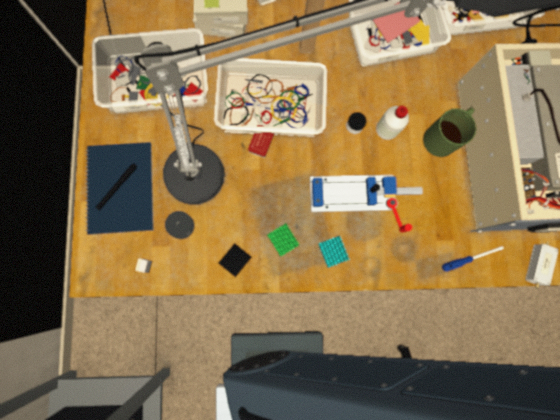

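The full top view shows no obstacles along the fixture or heat-sink approach. The mug and the chassis are beyond it, at columns over 425. First I'll look at the fixture from above with the wrist camera.

```bash
cat >> h.py <<'E'
def plan(tgt,psi,n,cur=None,cpsi=None):
    """print per-row tool shifts (cm) and wz from current pose to target (tool down)"""
    s=robot.state(); cur=np.array(s['position'] if cur is None else cur); p=s['tool_rot'][2] if cpsi is None else cpsi
    d=(np.array(tgt)-cur)/n; dp=((psi-p+180)%360-180)/n
    for i in range(n):
        a=np.radians(p+dp*i); c,q=np.cos(a),np.sin(a)
        print(np.round([100*(c*d[0]+q*d[1]),100*(q*d[0]-c*d[1]),-100*d[2]],2).tolist(),round(-np.radians(dp),4))
E
python3 -c "
from h import *
plan([.56,-.16,.26],90,12)"
```

```text
[3.75, -2.13, -0.24] -0.0969
[3.94, -1.76, -0.24] -0.0969
[4.1, -1.37, -0.24] -0.0969
[4.21, -0.97, -0.24] -0.0969
[4.28, -0.56, -0.24] -0.0969
[4.32, -0.14, -0.24] -0.0969
[4.31, 0.28, -0.24] -0.0969
[4.26, 0.7, -0.24] -0.0969
[4.18, 1.1, -0.24] -0.0969
[4.05, 1.5, -0.24] -0.0969
[3.88, 1.89, -0.24] -0.0969
[3.68, 2.26, -0.24] -0.0969
```

jog_arm(motion=[3.75,-2.1,-0.24,0,0,-0.097,8.5,3.9,-1.8,-0.24,0,0,-0.097,8.5,4.1,-1.4,-0.24,0,0,-0.097,8.5,4.2,-1.0,-0.24,0,0,-0.097,8.5,4.3,-0.55,-0.24,0,0,-0.097,8.5,4.3,-0.15,-0.24,0,0,-0.097,8.5,4.3,0.3,-0.24,0,0,-0.097,8.5,4.3,0.7,-0.24,0,0,-0.097,8.5,4.2,1.1,-0.24,0,0,-0.097,8.5,4.0,1.5,-0.24,0,0,-0.097,8.5,3.9,1.9,-0.24,0,0,-0.097,8.5,3.7,2.3,-0.24,0,0,-0.097,8.5])

```text
time_s: 2.0
position: [0.5606, -0.1578, 0.2604]
tool_rot: [180.0, 0.0, 90.3]
force: [0.2, 0.1, 0.4]
gripper_width: 0.993
grip_force: 0.0
```

jog_arm(motion=[0,0,0,0,0,0,8.5,0,0,0,0,0,0,8.5])

```text
time_s: 2.2
position: [0.56, -0.1585, 0.2601]
tool_rot: [-180.0, 0.0, 90.2]
force: [0.4, -0.5, 0.9]
gripper_width: 1.001
grip_force: 0.0
```

```bash
python3 - <<'E'
from h import *
s=robot.state();print(s['time_s'],s['position'],s['tool_rot'])
im=robot.get_image('wrist');cv2.imwrite('pics/w1.png',im)
for q,z in (('fixture',0),('jaw_post',.06),('lever_knob',.06),('lever_pivot',.06)):
    for d in robot.tip_of('wrist',q)[:2]: print(q,round(d['conf'],2),np.round(d['point'],1),np.round(atz('wrist',d['point'],z),4))
E
```

```text
2.2 [ 0.56000186 -0.15845214  0.26009692] [-1.79986049e+02  2.86955533e-02  9.01743398e+01]
fixture 0.62 [296.  145.1] [ 0.5755 -0.1502  0.    ]
jaw_post 0.61 [296.5 208.7] [ 0.5742 -0.2057  0.06  ]
lever_knob 0.94 [212.9 264.8] [ 0.484  -0.2707  0.06  ]
lever_knob 0.74 [297.1 208. ] [ 0.5748 -0.2052  0.06  ]
```

View pics/w1.png

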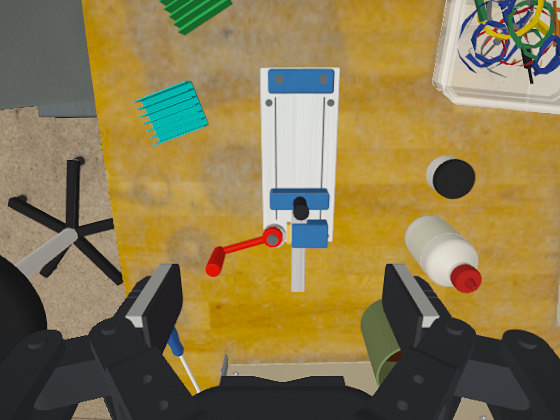

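The wrist view shows the fixed jaw's face edge at (268..333, 93) and the sliding jaw at (270..329, 189). The post top is at (300,203), the knob at (215,258), the pivot hub at (272,236) and the bar end at (297,291).

```bash
python3 - <<'E'
from h import *
for n,p,z in (('fj l',(268.5,93),.037),('fj r',(333,93),.037),('sj l',(270,190),.037),('sj r',(329,189.5),.037),('bed far l',(261,68),.012),('bed far r',(338.5,69),.012),('bedL near',(264,225),.012),('bedR near',(333,240),.012),('bar',(297.5,291),.02),('knobtop',(216,251),.074),('knobbase',(215,272),.036),('hub',(272,236),.039),('posttop',(300.5,201),.07)):
    print(n,np.round(atz('wrist',p,z),4))
E
```

```text
fj l [ 0.5463 -0.0922  0.037 ]
fj r [ 0.6103 -0.0923  0.037 ]
sj l [ 0.5465 -0.1929  0.037 ]
sj r [ 0.6101 -0.1925  0.037 ]
bed far l [ 0.5379 -0.0678  0.012 ]
bed far r [ 0.6186 -0.0689  0.012 ]
bedL near [ 0.5379 -0.2442  0.012 ]
bedR near [ 0.6209 -0.264   0.012 ]
bar [ 0.5784 -0.3301  0.02  ]
knobtop [ 0.4914 -0.247   0.074 ]
knobbase [ 0.4806 -0.2937  0.036 ]
hub [ 0.5481 -0.2462  0.039 ]
posttop [ 0.5777 -0.1942  0.07  ]
```

```bash
python3 -c "
from h import *
plan([.425,.1125,.2],140,8)"
```

```text
[3.41, -1.68, 0.75] -0.1093
[3.57, -1.3, 0.75] -0.1093
[3.69, -0.9, 0.75] -0.1093
[3.77, -0.49, 0.75] -0.1093
[3.8, -0.08, 0.75] -0.1093
[3.79, 0.34, 0.75] -0.1093
[3.73, 0.75, 0.75] -0.1093
[3.62, 1.15, 0.75] -0.1093
```

jog_arm(motion=[3.4,-1.7,0.75,0,0,-0.109,8.5,3.6,-1.3,0.75,0,0,-0.109,8.5,3.7,-0.9,0.75,0,0,-0.109,8.5,3.8,-0.5,0.75,0,0,-0.109,8.5,3.8,-0.1,0.75,0,0,-0.109,8.5,3.8,0.3,0.75,0,0,-0.109,8.5,3.7,0.75,0.75,0,0,-0.109,8.5,3.6,1.15,0.75,0,0,-0.109,8.5,0,0,0,0,0,0,8.5,0,0,0,0,0,0,8.5])

```text
time_s: 3.45
position: [0.4247, 0.1132, 0.2003]
tool_rot: [180.0, 0.0, 140.0]
force: [0.3, 0.1, -0.1]
gripper_width: 1.0
grip_force: 0.0
```

```bash
python3 - <<'E'
from h import *
s=robot.state();print(s['time_s'],s['position'],s['tool_rot'])
im=robot.get_image('wrist');cv2.imwrite('pics/w2.png',im)
for d in robot.tip_of('wrist','heatsink')[:2]: print(round(d['conf'],2),np.round(d['point'],1),np.round(atz('wrist',d['point'],0),4))
E
```

```text
3.45 [0.42468453 0.11317107 0.20025547] [1.79995762e+02 3.55273937e-02 1.40003316e+02]
0.83 [283.8 166.2] [0.4286 0.1131 0.    ]
0.83 [228.5 260. ] [4.696e-01 3.000e-04 0.000e+00]
```

View pics/w2.png

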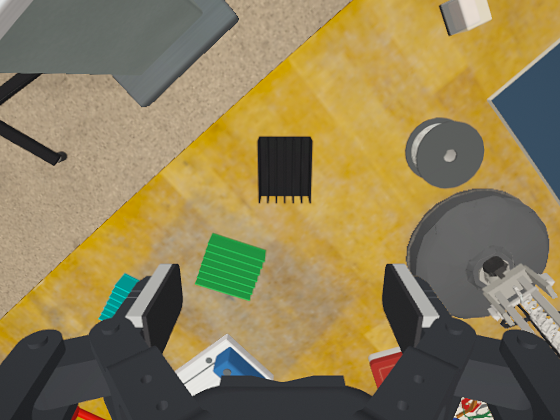

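The heat sink fills (258..312, 137..203) with its fins vertical in the image, so they run along tool x and the gripper is aligned.

```bash
python3 - <<'E'
from h import *
p=[(258.5,137),(311.5,137),(259.5,197),(311.5,197)]
q=np.array([atz('wrist',a,.026) for a in p]);print(q.round(4),q.mean(0))
s=robot.state();Rt=R.from_euler('xyz',s['tool_rot'],degrees=True).as_matrix()
print('in tool',(Rt.T@(q-s['position']).T).T.round(4))
E
```

```text
[[0.3888 0.1169 0.026 ]
 [0.4193 0.153  0.026 ]
 [0.4317 0.0804 0.026 ]
 [0.4633 0.1177 0.026 ]] [0.42576857 0.11699756 0.026     ]
in tool [[ 0.0317 -0.0206  0.1745]
 [ 0.0316  0.0266  0.1745]
 [-0.0247 -0.0209  0.1746]
 [-0.0248  0.028   0.1746]]
```

jog_arm(motion=[0,0.3,3,0,0,0,8.5,0,0,4,0,0,0,8.5,0,0,4,0,0,0,8.5,0,0,3,0,0,0,8.5,0,0,2,0,0,0,8.5,0,0,1.5,0,0,0,8.5,0,0,1.0,0,0,0,8.5,0,0,1.0,0,0,0,8.5,0,0,0.4,0,0,0,8.5,0,0,0,0,0,0,8.5], squeeze=30)

```text
time_s: 4.55
position: [0.4268, 0.1154, 0.0009]
tool_rot: [180.0, 0.0, 140.0]
force: [-0.2, 0.6, -0.4]
gripper_width: 0.999
grip_force: 0.0
```

jog_arm(motion=[0,0,0,0,0,0,6,0,0,0,0,0,0,4.5,0,0,0,0,0,0,4.5,0,0,0,0,0,0,4.5,0,0,0,0,0,0,4.5,0,0,0,0,0,0,4.5], squeeze=30)

```text
time_s: 5.15
position: [0.4268, 0.1158, 0.0018]
tool_rot: [180.0, 0.1, 140.0]
force: [-0.6, -0.5, 7.1]
gripper_width: 0.578
grip_force: 32.1
```

jog_arm(motion=[0,0,-1,0,0,0,4.5,0,0,-3,0,0,0,4.5,0,0,-4,0,0,0,4.5,0,0,-4,0,0,0,4.5,0,0,-2,0,0,0,4.5,0,0,0,0,0,0,4.5], squeeze=40)

```text
time_s: 5.75
position: [0.4283, 0.1159, 0.1442]
tool_rot: [179.7, 0.3, 140.0]
force: [1.1, -0.2, -0.8]
gripper_width: 0.574
grip_force: 43.4
```

```bash
python3 - <<'E'
from h import *
s=robot.state();print(s['time_s'],s['position'],s['tool_rot'],s['gripper_width'])
im=robot.get_image('wrist');cv2.imwrite('pics/w3.png',im[150:420,100:460])
plan([.578,-.128,.14],90,9)
E
```

```text
5.75 [0.42832271 0.11586361 0.14421507] [179.72618273   0.31722528 140.03758361] 0.5739802278119139
[-3.02, -1.0, 0.03] 0.097
[-3.11, -0.7, 0.03] 0.097
[-3.16, -0.4, 0.03] 0.097
[-3.18, -0.09, 0.03] 0.097
[-3.18, 0.22, 0.03] 0.097
[-3.14, 0.53, 0.03] 0.097
[-3.08, 0.83, 0.03] 0.097
[-2.98, 1.12, 0.03] 0.097
[-2.86, 1.41, 0.03] 0.097
```

View pics/w3.png

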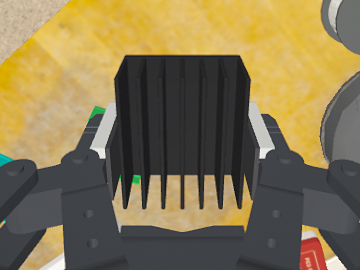

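```bash
python3 - <<'E'
from h import *
s=robot.state();Rt=R.from_euler('xyz',s['tool_rot'],degrees=True).as_matrix()
for p,tz in (((282,205),-.001),((282,232),-.027),((282,358),-.027)):
    o,v=ray('wrist',p);o=Rt.T@(o-s['position']);v=Rt.T@v;print((o+v*(tz-o[2])/v[2]).round(4))
E
```

```text
[ 0.0298  0.0001 -0.001 ]
[ 0.029   0.0001 -0.027 ]
[-0.027  0.    -0.027]
```

The heat sink is held level and centred between the pads, with the grasp within 1 mm of its middle. Next I carry it to the fixture.

jog_arm(motion=[-3.0,-1.0,0,0,0,0.097,4.5,-3.1,-0.7,0,0,0,0.097,4.5,-3.2,-0.4,0,0,0,0.097,4.5,-3.2,-0.1,0,0,0,0.097,4.5,-3.2,0.2,0,0,0,0.097,4.5,-3.1,0.5,0,0,0,0.097,4.5,-3.1,0.8,0,0,0,0.097,4.5,-3.0,1.1,0,0,0,0.097,4.5,-2.8,1.4,0,0,0,0.097,4.5,0,0,0,0,0,0,4.5,0,0,0,0,0,0,4.5])

```text
time_s: 6.9
position: [0.5751, -0.1283, 0.139]
tool_rot: [-179.8, -0.1, 90.0]
force: [0.2, 0.4, 0.1]
gripper_width: 0.578
grip_force: 43.3
```

```bash
python3 - <<'E'
from h import *
s=robot.state();print(s['time_s'],s['position'],s['tool_rot'])
plan([.578,-.128,.017],90,1)
E
```

```text
6.9 [ 0.57507523 -0.12833876  0.13904448] [-1.79767677e+02 -1.16747727e-01  8.99622288e+01]
[0.03, 0.29, 12.2] -0.0007
```

jog_arm(motion=[0,0.3,2,0,0,0,4.5,0,0,3,0,0,0,4.5,0,0,3,0,0,0,4.5,0,0,2,0,0,0,4.5,0,0,1,0,0,0,4.5,0,0,0.8,0,0,0,4.5,0,0,0.4,0,0,0,4.5,0,0,0,0,0,0,4.5,0,0,0,0,0,0,4.5])

```text
time_s: 7.8
position: [0.58, -0.1286, 0.0199]
tool_rot: [179.9, 0.0, 90.0]
force: [-0.5, 0.4, -0.6]
gripper_width: 0.578
grip_force: 43.3
```

jog_arm(motion=[0,0,0.15,0,0,0,4.5,0,0,0.1,0,0,0,4.5,0,0,0,0,0,0,4.5])

```text
time_s: 8.1
position: [0.5795, -0.1285, 0.0169]
tool_rot: [180.0, 0.0, 90.0]
force: [-0.7, -0.5, -1.2]
gripper_width: 0.577
grip_force: 43.3
```

jog_arm(motion=[0,-0.1,0.1,0,0,0,4.5,0,0,0.1,0,0,0,4.5,0,0,0,0,0,0,4.5])

```text
time_s: 8.4
position: [0.5782, -0.1283, 0.0144]
tool_rot: [-180.0, -0.0, 90.0]
force: [-0.2, -0.9, -0.0]
gripper_width: 0.578
grip_force: 43.3
```

jog_arm(motion=[0,0,0.1,0,0,0,4.5,0,0,0,0,0,0,4.5])

```text
time_s: 8.6
position: [0.5785, -0.1284, 0.0139]
tool_rot: [180.0, 0.0, 90.0]
force: [-1.2, -0.2, 1.6]
gripper_width: 0.581
grip_force: 43.5
```

jog_arm(motion=[0,0,0,0,0,0,6,0,0,0,0,0,0,8.5,0,0,0,0,0,0,8.5,0,0,0,0,0,0,8.5,0,0,-1,0,0,0,8.5,0,0,-4,0,0,0,8.5,0,0,-5,0,0,0,8.5,0,0,-5,0,0,0,8.5,0,0,-3,0,0,0,8.5,0,0,0,0,0,0,8.5,0,0,0,0,0,0,8.5])

```text
time_s: 9.7
position: [0.5784, -0.1284, 0.1948]
tool_rot: [179.9, 0.0, 90.0]
force: [-1.0, 0.2, -0.5]
gripper_width: 0.993
grip_force: 0.0
```

```bash
python3 - <<'E'
from h import *
s=robot.state();print(s['time_s'],s['position'],s['tool_rot'])
im=robot.get_image('wrist');cv2.imwrite('pics/w4.png',im)
for q,z in (('heatsink',.012),('jaw_post',.06),('lever_knob',.06),('lever_pivot',.06)):
    for d in robot.tip_of('wrist',q)[:2]: print(q,round(d['conf'],2),np.round(d['point'],1),np.round(atz('wrist',d['point'],z),4))
E
```

```text
9.7 [ 0.57842571 -0.12838983  0.19479179] [1.79901073e+02 4.22540222e-02 9.00021385e+01]
heatsink 0.88 [138.2 147. ] [ 0.4445 -0.1052  0.012 ]
heatsink 0.81 [161.4  18.7] [0.4767 0.0029 0.012 ]
jaw_post 0.78 [278.6 264. ] [ 0.5741 -0.1992  0.06  ]
jaw_post 0.21 [250.3 311.6] [ 0.548  -0.2483  0.06  ]
lever_knob 0.56 [184.8 328.4] [ 0.486  -0.2675  0.06  ]
lever_pivot 0.62 [253.4 308.9] [ 0.5512 -0.2454  0.06  ]
```

View pics/w4.png

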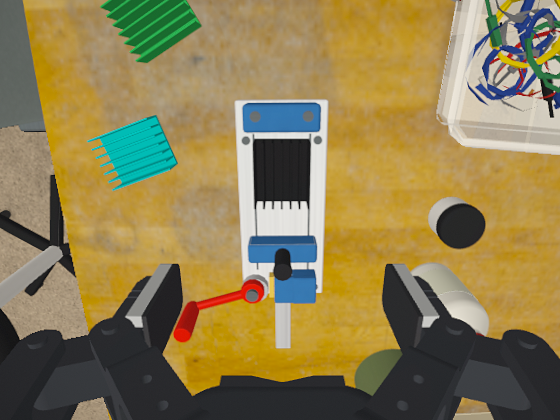

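The heat sink sits flat at (282,170) between the jaws, centred and with its fins running jaw to jaw. The post is at (283,262). I'll grip it next.

jog_arm(motion=[-3.4,0,2,0,0,0,8.5,-4,0,3,0,0,0,8.5,0,0,3,0,0,0,8.5,0,0,3,0,0,0,8.5,0,0,2.5,0,0,0,7,0,0,1.2,0,0,0,5,0,0,0.4,0,0,0,4,0,0,0,0,0,0,3,0,0,0,0,0,0,3], squeeze=40)

```text
time_s: 10.85
position: [0.5793, -0.2027, 0.0436]
tool_rot: [179.9, 0.1, 90.0]
force: [0.1, -0.9, 0.5]
gripper_width: 0.353
grip_force: 0.0
```

jog_arm(motion=[0,0,0,0,0,0,2,0,0,0,0,0,0,1,0,0,0,0,0,0,1,0,0,0,0,0,0,1,0,0,0,0,0,0,1,0,0,0,0,0,0,1])

```text
time_s: 11.45
position: [0.5792, -0.2027, 0.044]
tool_rot: [179.9, 0.1, 90.0]
force: [-0.5, 0.2, 6.1]
gripper_width: 0.164
grip_force: 39.0
```

jog_arm(motion=[0.4,0,-0.1,0,0,0,1,0.6,0,0,0,0,0,1,0.6,0,0,0,0,0,1,0.6,0,0,0,0,0,1,0.6,0,0,0,0,0,1,0.4,0,0,0,0,0,1,0.3,0,0,0,0,0,1,0,0,0,0,0,0,1])

```text
time_s: 12.25
position: [0.579, -0.1667, 0.044]
tool_rot: [179.9, -0.0, 90.0]
force: [2.3, 0.9, 5.1]
gripper_width: 0.164
grip_force: 39.5
```

jog_arm(motion=[0.15,0,0,0,0,0,1,0.1,0,0,0,0,0,1,0,0,0,0,0,0,1])

```text
time_s: 12.55
position: [0.5789, -0.165, 0.044]
tool_rot: [179.9, 0.0, 90.0]
force: [1.3, -1.3, 5.9]
gripper_width: 0.163
grip_force: 39.5
```

jog_arm(motion=[0.1,0,0,0,0,0,1,0.1,0,0,0,0,0,1,0,0,0,0,0,0,1])

```text
time_s: 12.85
position: [0.579, -0.1632, 0.044]
tool_rot: [179.9, 0.0, 90.0]
force: [1.1, -1.3, 5.1]
gripper_width: 0.159
grip_force: 39.5
```

jog_arm(motion=[0.1,0,0,0,0,0,1,0.05,0,0,0,0,0,1,0,0,0,0,0,0,1])

```text
time_s: 13.15
position: [0.5789, -0.1617, 0.044]
tool_rot: [179.9, 0.0, 90.0]
force: [1.1, -1.6, 5.2]
gripper_width: 0.162
grip_force: 39.5
```

jog_arm(motion=[0.1,0,0,0,0,0,1,0.05,0,0,0,0,0,1,0,0,0,0,0,0,1])

```text
time_s: 13.45
position: [0.5789, -0.1602, 0.044]
tool_rot: [179.9, 0.0, 90.0]
force: [1.0, -1.2, 5.5]
gripper_width: 0.165
grip_force: 39.5
```

```bash
python3 - <<'E'
from h import *
im=robot.get_image('wrist');cv2.imwrite('pics/w5.png',cv2.resize(im[120:400,180:400],(660,560)[::1] if 0 else (462,588)))
E
```

```text
(no output)
```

View pics/w5.png

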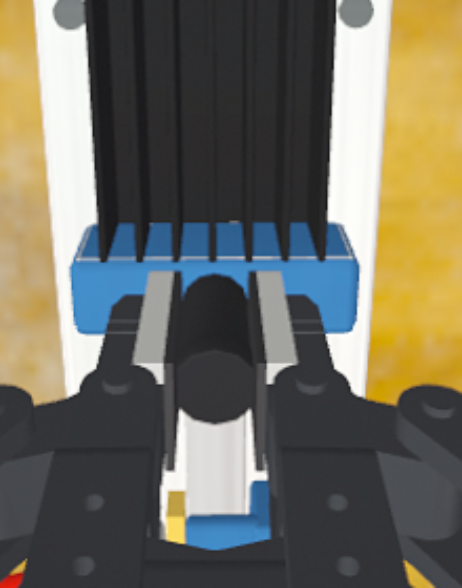

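The post is held centrally and the jaw's face has reached the heat sink's near end, at about row 255 of the crop. There is no force rise yet, so I keep sliding.

jog_arm(motion=[0.1,0,0,0,0,0,1,0.05,0,0,0,0,0,1,0,0,0,0,0,0,1])

```text
time_s: 13.8
position: [0.5789, -0.1587, 0.044]
tool_rot: [179.9, 0.0, 90.0]
force: [1.6, -0.0, 5.6]
gripper_width: 0.165
grip_force: 39.5
```

jog_arm(motion=[0.1,0,0,0,0,0,1,0.05,0,0,0,0,0,1,0,0,0,0,0,0,1])

```text
time_s: 14.1
position: [0.579, -0.1585, 0.044]
tool_rot: [179.9, 0.2, 90.0]
force: [0.2, -5.9, 4.5]
gripper_width: 0.163
grip_force: 39.4
```

jog_arm(motion=[0.1,0,0,0,0,0,1,0,0,0,0,0,0,1,0,0,0,0,0,0,1])

```text
time_s: 14.4
position: [0.579, -0.1585, 0.044]
tool_rot: [179.9, 0.2, 90.1]
force: [-0.6, -8.4, 3.3]
gripper_width: 0.161
grip_force: 39.4
```

jog_arm(motion=[0,0,0,0,0,0,3,0,0,0,0,0,0,5,0,0,0,0,0,0,5,0,0,-2,0,0,0,5,0,0,-4,0,0,0,5,0,0,-5,0,0,0,5,-2,0,-5,0,0,0,5,-4,-2,-2,0,0,0,5,0,0,0,0,0,0,5,0,0,0,0,0,0,5])

```text
time_s: 15.4
position: [0.5577, -0.2144, 0.22]
tool_rot: [-180.0, -0.1, 89.9]
force: [-0.2, 0.2, -0.6]
gripper_width: 0.587
grip_force: 0.0
```

```bash
python3 - <<'E'
from h import *
s=robot.state();print(s['time_s'],s['position'],s['tool_rot'])
im=robot.get_image('wrist');cv2.imwrite('pics/w6.png',im)
for q,z in (('jaw_post',.06),('lever_knob',.06),('lever_pivot',.06)):
    for d in robot.tip_of('wrist',q)[:2]: print(q,round(d['conf'],2),np.round(d['point'],1),np.round(atz('wrist',d['point'],z),4))
E
```

```text
15.4 [ 0.55767351 -0.21443837  0.22004851] [-1.79975891e+02 -6.08408553e-02  8.98945851e+01]
jaw_post 0.71 [306.  112.6] [ 0.5775 -0.1578  0.06  ]
lever_knob 0.42 [306.5 115.7] [ 0.578  -0.1601  0.06  ]
lever_pivot 0.77 [272.1 212.1] [ 0.5489 -0.2457  0.06  ]
```

View pics/w6.png

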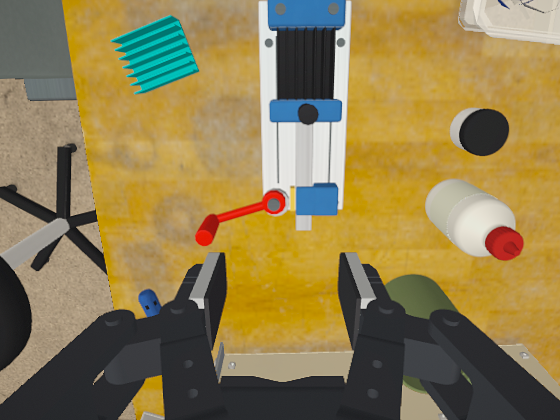

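The jaw is snug against the heat sink. The knob's top is at (204,238), its base near (209,222), and the hub is at (274,202).

```bash
python3 - <<'E'
from h import *
for n,p,z in (('top',(204,238),.074),('mid',(207,229),.056),('base',(210,222),.036),('hub',(274,202),.039)): print(n,np.round(atz('wrist',p,z),4))
E
```

```text
top [ 0.4887 -0.2651  0.074 ]
mid [ 0.4878 -0.2642  0.056 ]
base [ 0.4867 -0.2653  0.036 ]
hub [ 0.5502 -0.2433  0.039 ]
```

```bash
python3 - <<'E'
from h import *
plan([.488,-.265,.12],18.5,10)
E
```

```text
[-0.52, -0.7, 0.98] 0.1249
[-0.6, -0.63, 0.98] 0.1249
[-0.68, -0.55, 0.98] 0.1249
[-0.74, -0.46, 0.98] 0.1249
[-0.79, -0.36, 0.98] 0.1249
[-0.83, -0.26, 0.98] 0.1249
[-0.86, -0.16, 0.98] 0.1249
[-0.87, -0.05, 0.98] 0.1249
[-0.87, 0.06, 0.98] 0.1249
[-0.86, 0.17, 0.98] 0.1249
```

jog_arm(motion=[-0.52,-0.7,1,0,0,0.125,5,-0.6,-0.63,1,0,0,0.125,5,-0.68,-0.55,1,0,0,0.125,5,-0.74,-0.46,1,0,0,0.125,5,-0.8,-0.36,1,0,0,0.125,5,-0.83,-0.26,1,0,0,0.125,5,-0.86,-0.16,1,0,0,0.125,5,-0.87,-0.05,1,0,0,0.125,5,-0.87,0.06,1,0,0,0.125,5,-0.86,0.17,1,0,0,0.125,5,0,0,0,0,0,0,5,0,0,0,0,0,0,5])

```text
time_s: 16.8
position: [0.4885, -0.2657, 0.1194]
tool_rot: [-179.9, 0.0, 18.6]
force: [0.1, 0.1, 0.7]
gripper_width: 0.58
grip_force: 0.0
```

```bash
python3 - <<'E'
from h import *
s=robot.state();print(s['time_s'],s['position'],s['tool_rot'])
im=robot.get_image('wrist');cv2.imwrite('pics/w7.png',im)
for q,z in (('lever_knob',.06),('lever_pivot',.06)):
    for d in robot.tip_of('wrist',q)[:2]: print(q,round(d['conf'],2),np.round(d['point'],1),np.round(atz('wrist',d['point'],z),4))
plan([.488,-.265,.043],18.5,1)
E
```

```text
16.8 [ 0.4884766  -0.26574021  0.11936265] [-1.79906741e+02  3.70185266e-02  1.85559450e+01]
lever_knob 0.73 [284.7 222.3] [ 0.4875 -0.2687  0.06  ]
lever_pivot 0.61 [287.6 113. ] [ 0.5504 -0.2494  0.06  ]
[-0.07, -0.16, 7.74] 0.0002
```

View pics/w7.png

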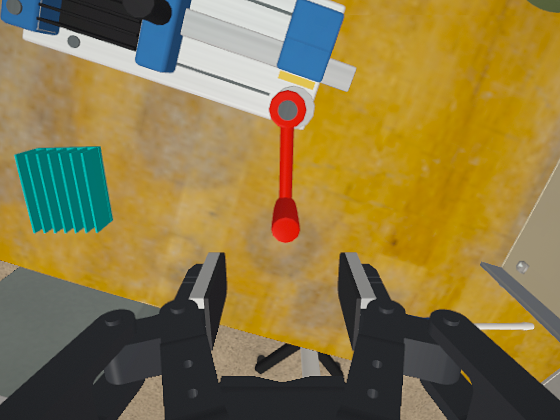

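The lever is vertical in the image and the knob, at (286,230), lies between the fingers. Descending and gripping.

jog_arm(motion=[0,0.2,2,0,0,0,5,0,0,2.5,0,0,0,5,0,0,2,0,0,0,5,0,0,0.9,0,0,0,4,0,0,0,0,0,0,3,0,0,0,0,0,0,2,0,0,0,0,0,0,1,0,0,0,0,0,0,1,0,0,0,0,0,0,1,0,0,0,0,0,0,1], squeeze=40)

```text
time_s: 17.95
position: [0.4895, -0.2688, 0.0469]
tool_rot: [179.9, -0.1, 18.4]
force: [-0.5, 0.4, 3.9]
gripper_width: 0.183
grip_force: 39.5
```

```bash
python3 - <<'E'
from h import *
s=robot.state();P=np.array(s['position'][:2]);print(s['time_s'],P,s['gripper_width'],s['tool_rot'])
piv=np.array([.5505,-.245]);d=P-piv;print(np.linalg.norm(d),np.degrees(np.arctan2(d[1],d[0])))
# arc: knob fixed in tool, pivot at tool x=+.065 ; per-row step for w=0.06 rad
w=.06;r=.065;print('chord tool x,y cm', 100*r*(1-np.cos(w)), 100*r*np.sin(w))
E
```

```text
17.95 [ 0.48953207 -0.2687858 ] 0.182744966302971 [ 1.79926698e+02 -5.16474821e-02  1.83854384e+01]
0.06544350699294087 -158.68744413013096
chord tool x,y cm 0.011696490421172767 0.3897660421163899
```

jog_arm(motion=[0.03,0.52,0,0,0,-0.08,1,0.03,0.52,0,0,0,-0.08,1,0.03,0.52,0,0,0,-0.08,1,0.03,0.52,0,0,0,-0.08,1,0.03,0.52,0,0,0,-0.08,1,0.03,0.52,0,0,0,-0.08,1,0,0,0,0,0,0,1])

```text
time_s: 18.65
position: [0.5061, -0.2947, 0.0468]
tool_rot: [180.0, 0.0, 45.9]
force: [-1.9, 1.5, 6.2]
gripper_width: 0.182
grip_force: 39.9
```

```bash
cat > c.py <<'E'
from h import *
s=robot.state();P=np.array(s['position'][:2]);d=P-np.array([.5505,-.245]);a=np.arctan2(d[1],d[0])
Rt=R.from_euler('xyz',s['tool_rot'],degrees=True).as_matrix()
print(s['time_s'],P,'r',np.linalg.norm(d),'lever',(a+np.pi)%6.283,'psi',s['tool_rot'][2],'F tool',Rt.T@np.array(s['force']),s['gripper_width'])
E
python3 c.py
```

```text
18.65 [ 0.50611386 -0.2946606 ] r 0.06660559288015801 lever 0.8414228844934417 psi 45.932470656628006 F tool [-0.25550092 -2.41234437 -6.19731856] 0.18151521196758197
```

jog_arm(motion=[0.04,0.52,0,0,0,-0.08,1,0.04,0.52,0,0,0,-0.08,1,0.04,0.52,0,0,0,-0.08,1,0.04,0.52,0,0,0,-0.08,1,0.04,0.52,0,0,0,-0.08,1,0.04,0.52,0,0,0,-0.08,1,0.04,0.52,0,0,0,-0.08,1,0,0,0,0,0,0,1])

```text
time_s: 19.45
position: [0.5378, -0.3107, 0.0469]
tool_rot: [-179.9, 0.1, 78.1]
force: [-2.8, -0.5, 5.7]
gripper_width: 0.179
grip_force: 39.9
```

```bash
python3 c.py
```

```text
19.45 [ 0.53782084 -0.31065855] r 0.0668715630888587 lever 1.3800367695020395 psi 78.07009880423374 F tool [-1.05234737 -2.68508628 -5.71959793] 0.17899998529257974
```

jog_arm(motion=[0.04,0.45,0,0,0,-0.07,1,0.04,0.45,0,0,0,-0.07,1,0.02,0.3,0,0,0,-0.05,1,0.02,0.2,0,0,0,-0.03,1,0,0,0,0,0,0,1])

```text
time_s: 19.95
position: [0.5515, -0.3117, 0.0469]
tool_rot: [-179.9, 0.1, 90.6]
force: [-4.1, -0.7, 5.6]
gripper_width: 0.185
grip_force: 39.8
```

```bash
python3 c.py
```

```text
19.95 [ 0.55147102 -0.31166846] r 0.06667553337633951 lever 1.5853601514541835 psi 90.62370069309628 F tool [-0.67511868 -4.1236014  -5.63598461] 0.18509800257535824
```

jog_arm(motion=[0,0.2,0,0,0,0,1,0,0,0,0,0,0,1])

```text
time_s: 20.15
position: [0.5517, -0.3116, 0.0468]
tool_rot: [-179.7, 0.1, 90.6]
force: [-8.0, -3.1, 8.2]
gripper_width: 0.181
grip_force: 40.1
```

jog_arm(motion=[0,-0.1,0,0,0,0,3,0,0,0,0,0,0,5,0,0,0,0,0,0,5,0,0,0,0,0,0,5,0,0,-2,0,0,0,5,0,0,-4,0,0,0,5,0,0,-5,0,0,0,5,3,0,-5,0,0,0,5,4,0,-2,0,0,0,5,0,0,0,0,0,0,5,0,0,0,0,0,0,5])

```text
time_s: 21.25
position: [0.5531, -0.2443, 0.2196]
tool_rot: [179.9, 0.1, 90.7]
force: [0.4, -0.7, -1.1]
gripper_width: 0.586
grip_force: 0.0
```

```bash
python3 - <<'E'
from h import *
s=robot.state();print(s['time_s'],s['position'],s['tool_rot'],s['force'])
im=robot.get_image('wrist');cv2.imwrite('pics/w8.png',im)
E
```

```text
21.25 [ 0.55305247 -0.24427403  0.2196048 ] [1.79936873e+02 6.29930163e-02 9.06813885e+01] [ 0.43489673 -0.67440546 -1.12929641]
```

View pics/w8.png

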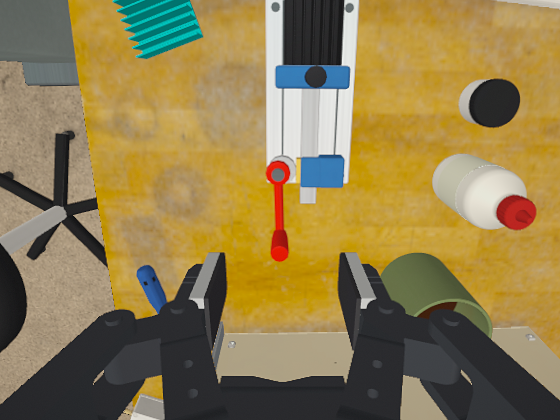

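The lever points along the fixture's -y, from hub (278,172) to knob (279,250). The jaw is still snug on the heat sink and the gripper is clear, so I'm handing in.

```bash
python3 -c "
from h import *
print(robot.close_job())"
```

```text
the job is handed in; nothing more can be done
None
```

I clamped the heat sink fins up between the jaws and swung the cam lever to its end stop. The job is handed in at about 21 s with the gripper clear; the hand-in returned no verdict.

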